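Screw the juice collector onto the citrus juicer until its spout stands over the ramekin

TASK

Put the juice collector on the neck of the citrus juicer: set it down on the neck, feel for the notches while turning it clockwise under light pressure until it drops, then press it down gently and go on screwing it clockwise until its spout points over the middle of the white ramekin. Leave it locked on and level, and do not shift the ramekin.

Things in the scene. Friction and masses are not known exactly. Their poses are not given: they have to be found in the camera images.
- collector: White plastic juice collector, loose, upright on its skirt; about 0.25 kg (varies). Origin: centre of the skirt's underside; z up, +x along the spout. Skirt radius 34 outside, 30 inside, z 0 to 20, open below. Dish radius 55, z 20 to 31, with an open spout along +x.
- spout_tip (a point): Tip of the collector's spout: 95 mm from the collector's axis along its +x, 24 mm above its underside; the spout is 28 mm wide.
- reamer (a point): Grip point on the collector's axis, 52 mm above its underside, in the ribbed upright barrel of the reamer: 50 mm across, from 24 to 62 mm above the underside, then a dome up to 82 mm. It can be gripped at any angle about z; above 33 mm nothing stands beside it. Firm plastic: a grip of 30 to 50 N holds it while it is turned.
- lug (a point): One of two lugs inside the collector's skirt, at its +y and -y: 11 mm wide, reaching in to 23 mm from the axis, from 2 to 7 mm above the skirt's underside.
- juicer: White round motor base of the citrus juicer, fixed to the worktop: radius 52 mm at the foot, 43 mm at the flat top, 70 mm high. Origin: centre of its underside; z up. A steel neck stands on its top, core radius 20 mm, up to 84 mm.
- flange (a point): Centre of the top of the neck's flange, 83 mm above the worktop, outer radius 27.5 mm, cut by two opposite notches about 14 mm wide. With the lugs resting on the flange the collector's underside is 81 mm above the worktop; with them in the notches it drops by 6 mm or more. The notches' direction differs each time and is in no measured pose.
- seal_top (a point): Centre of the top of the free springy black rubber seal round the neck, 76 mm above the worktop, radius 36 mm: 2 N at first touch, then 1 N per mm. It carries the collector at about 75 mm after the drop; press about 5 N more until the underside is 70 to 71 mm up, so the lugs clear the flange. 4 to 12 N is right; over 35 N on the juicer is too much.
- thread (a point): Centre of the flange's underside, 79 mm above the worktop beside the notches. Screwed clockwise (from above) the lugs run under it, a shallow thread: collector's underside 72 mm up at the start, sinking about 1 mm per 60 degrees; past about 115 degrees from the notch it binds. The seal's push keeps it by friction where it is left.
- ramekin: White ribbed ramekin, 68 mm across, 38 mm high, loose, about 95 mm from the juicer's axis. Origin: centre of its underside. The collector drops into the notches when its spout points somewhere 15 to 86 degrees counter-clockwise (from above) of the direction from the juicer's axis to the ramekin, or exactly opposite to that.

How it is judged:
On the way:
1. the collector has dropped into the notches of the neck and is pressed down on the seal, its underside less than 4 mm above the juicer's top, and its spout is not yet over the ramekin (z of collector in the frame of juicer below 0.074 m and horizontal distance between collector and juicer below 0.004 m and horizontal distance between spout_tip and ramekin above 0.015 m), for 0.05 s.
At the end, for the whole second after the job is handed in: The collector sits locked on the juicer's neck (axis within 4 mm, level within 0.06 rad, its underside less than 3.5 mm above the juicer's top), its spout tip is within 14 mm, seen from above, of the middle of the ramekin, it is at rest, and the ramekin stands within 10 mm of where it was (horizontal distance between spout_tip and ramekin below 0.014 m and z of collector in the frame of juicer below 0.0735 m and horizontal distance between collector and juicer below 0.004 m and angle between collector's own z axis and vertical below 0.06 rad and linear speed of collector below 0.01 m/s and distance of ramekin from where it was at the start of the episode below 0.01 m); the robot touches nothing.
It fails at once if collector and juicer pressed together with more than 35 N (contact force between collector and juicer above 35 N).
It fails at once if the ramekin shifted by more than 15 mm (distance of ramekin from where it was at the start of the episode above 0.015 m).
It also fails if it takes over 61 s, if anything falls off the work surface, if the arm or the gripper's body presses on something with over 40 N, if the wrist force passes 120 N, or if a joint passes its speed limit or range.

ROBOT

A 6-joint arm with a two-finger parallel gripper is mounted at the origin on a cart in front of the work surface, level with it; the furniture and walls round the work are solid. World frame = base frame: x ahead of the robot, y to its left, z up, the work surface at z = 0. Lengths are in m, angles in rad, forces in N, time in s.
With the tool pointing down it reaches from about 0.225 to 0.875 m from the base axis. Payload 3.4 kg.
Tool frame: the origin (TCP) lies at the very end of the fingers, on their centre line; the grasp point (between the pads) lies 19 mm behind it; z points along the fingers, y is the direction in which the jaws open and shut (so a half turn about z gives the same grasp; the last joint's range is limited). The gripper opens to 85 mm and grips with 20 to 120 N. Pads are 22 mm wide; open, the fingers measure 114 mm over their backs; the gripper's body (76 mm by 85 mm) begins 54 mm behind the grasp point. The pads swing forward as they close: fully open they stand 13 mm farther back than shut.
Start: joints at [-1.391, 0.276, 1.505, -0, 1.361, -0.121], TCP at [0.17, -0.549, 0.231] pointing down, gripper open.
Joint ranges: [-2.89, 2.89], [-0.75, 2.08], [0.22, 2.7], [-1.18, 4.32], [0.11, 2.71], [-2.7, 2.7]. Speed limits (rad/s): [2.57, 2.57, 3.14, 3.14, 3.14, 3.14].

INTERFACE

Orientations are given as a unit quaternion [w, x, y, z].
In Python, from rig import get_state, get_image, calibration, sign_off gives the robot as it stands. The module is installed in compiled form; this text tells all that it offers.
- The arm moves only by the tool drive_tool, never from a script. Its argument "targets" is one flat list of numbers, 7 for each row, row after row: the turn, a rotation vector about the tool's x, y, z in degrees, then the shift along the tool's x, y, z in mm, then the opening, from 0 (shut) to 1 (fully open). In form: [wx, wy, wz, tx, ty, tz, fingers, wx, wy, wz, tx, ty, tz, fingers, ...]. A call has 1 to 12 rows; each row shifts and turns the commanded pose from where the row before left it, along the tool's axes as they then stand; what a row does not reach is not made up. A row lasts 1/8 s, in which the tool goes at most 62.5 mm and 10.7 degrees, less where a joint would pass 70% of its speed; a pose out of reach is approached as far as the arm can. A call is refused whole if a number of a shift passes 62.5 or a number of a turn 10.7, either way. A call with a gripper value outside its range is refused whole. The fingers move at their own pace and stop on an object; "grip_force" is the grip in N (left out, the last holds). Time passes only in rows, so rows that do not move let the fingers close. It gives the time, the measured TCP pose, the force and the opening at its end, in the units of the state.
- get_state(): the state, without advancing time (a new reading comes with each control period).
- get_image(name): name is "side" or "top"; returns the picture (400x640x3 uint8, red, green, blue); there is no depth.
- calibration(name): a dict with "mtx" (3x3 intrinsics, pixels), "distortion" ([k1, k2, p1, p2, k3] as OpenCV has them; the pictures are not rectified), "world_to_cam" (4x4, takes a point from world to camera coordinates). Camera axes: x right, y down, z forward; pixel columns grow to the right and rows downward; lengths in m; the calibration is good to about 2 mm. A picture is of the moment at which its call begins. calibration takes no time and is no camera call.
- sign_off(): hands the job in, once; it reports no verdict.
The state is a dict: "clock": time; "qpos": joint angles; "qd": joint speeds; "effort": joint torques, N m; "position": TCP position; "ee_rot": TCP orientation; "contact_force": force on the tool from outside, world axes, zero at the start; "moment": the same for the moment, N m; "width": finger opening in m.
Only numpy, scipy, OpenCV 4.12 (cv2) and the standard library are available. Lean on these libraries where they do the work, as an engineer would, in place of code of your own. Each camera call takes 0.05 s, during which the arm holds its last target.

## Working session

There is one attempt and no reset: what is moved stays moved. The work goes in short steps, Python scripts to look and compute and a tool call to move; the robot and the scene stay as the last step left them, time stands still between calls to the robot, and variables do not carry over. Pictures are saved under pics/ and viewed, and the job is handed in when it is done.

Besides the shell and the picture viewer there is one more tool, called after "Call:" as name(argument=value, ...) on one line, values as JSON. drive_tool: Moves the arm, as the interface text tells. Its arguments: {"type":"object","properties":{"targets":{"type":"array"},"grip_force":{"type":"number"}},"required":["targets"]}

```bash
mkdir -p pics
python3 - <<'E'
from rig import *
import cv2
for n in("side","top"):
    im=get_image(n); cv2.imwrite(f"pics/{n}0.png",im[:,:,::-1])
    c=calibration(n); print(n,c)
print(get_state())
E
```

```text
side {'mtx': array([[489.76416592,   0.        , 316.96470683],
       [  0.        , 489.76416592, 199.47943621],
       [  0.        ,   0.        ,   1.        ]]), 'distortion': array([-0.04752308,  0.        ,  0.        ,  0.        ,  0.        ]), 'world_to_cam': array([[-0.88543064, -0.46454375,  0.01454931,  0.47619742],
       [-0.2356533 ,  0.42173824, -0.87555947,  0.08939785],
       [ 0.40059967, -0.77867577, -0.48289123,  0.8869457 ],
       [ 0.        ,  0.        ,  0.        ,  1.        ]])}
top {'mtx': array([[363.11809961,   0.        , 322.89823735],
       [  0.        , 363.11809961, 191.95996013],
       [  0.        ,   0.        ,   1.        ]]), 'distortion': array([-0.03578425,  0.        ,  0.        ,  0.        ,  0.        ]), 'world_to_cam': array([[ 0.01288608, -0.99928035, -0.03567534,  0.22440001],
       [-0.98715923, -0.00703244, -0.15958444,  0.46187071],
       [ 0.15921871,  0.03727366, -0.98653944,  0.84385949],
       [ 0.        ,  0.        ,  0.        ,  1.        ]])}
{'clock': 0.1, 'qpos': array([-1.39101593e+00,  2.76540365e-01,  1.50598881e+00, -6.40426407e-06,
        1.36069554e+00, -1.20989187e-01]), 'qd': array([-0.00110375, -0.00212419, -0.00378474,  0.00012834,  0.00051449,
       -0.00280225]), 'effort': array([ 1.15906507e-03, -4.17699087e+01, -2.46405047e+01, -2.28027752e-04,
        5.84942856e-03,  1.88491168e-05]), 'position': array([ 0.17026271, -0.54873296,  0.23052836]), 'ee_rot': array([-8.15585984e-04,  9.88713072e-01,  1.49819207e-01, -2.71140766e-05]), 'contact_force': array([-0.77785082, -1.36118076,  0.2317221 ]), 'moment': array([-0.03513276, -0.02716365, -0.02053502]), 'width': 0.08490983128580347}
```

View pics/side0.png

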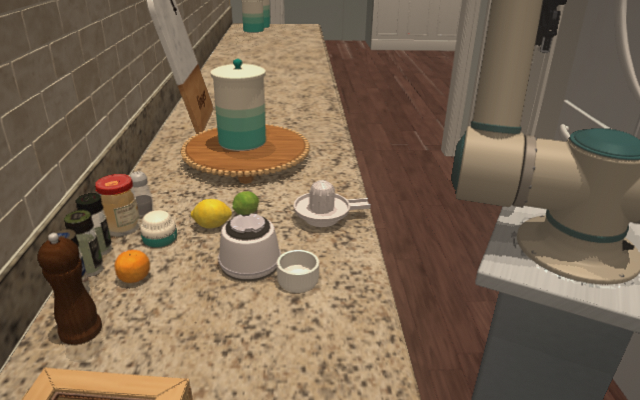

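View pics/top0.png

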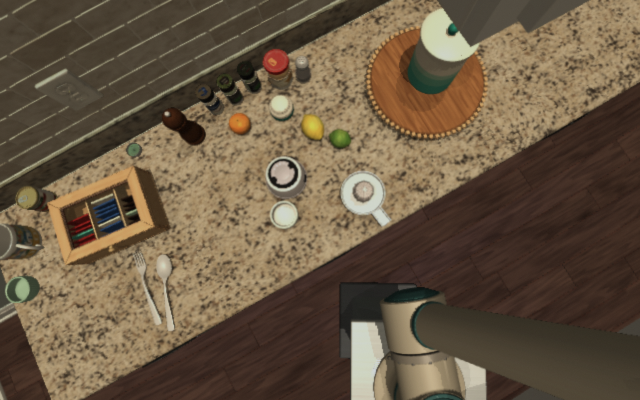

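Top view: juicer neck near (285,175), ramekin (284,214), collector (363,193) with its spout toward (385,220). I'll enlarge both views.

Run:
```python
import cv2,numpy as np
t=cv2.imread("pics/top0.png")[145:245,255:405]
s=cv2.imread("pics/side0.png")[170:300,210:380]
cv2.imwrite("pics/topz.png",cv2.resize(t,None,fx=5.3,fy=5.3,interpolation=cv2.INTER_CUBIC))
cv2.imwrite("pics/sidez.png",cv2.resize(s,None,fx=4.5,fy=4.5,interpolation=cv2.INTER_CUBIC))
```

```text
(no output)
```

View pics/topz.png

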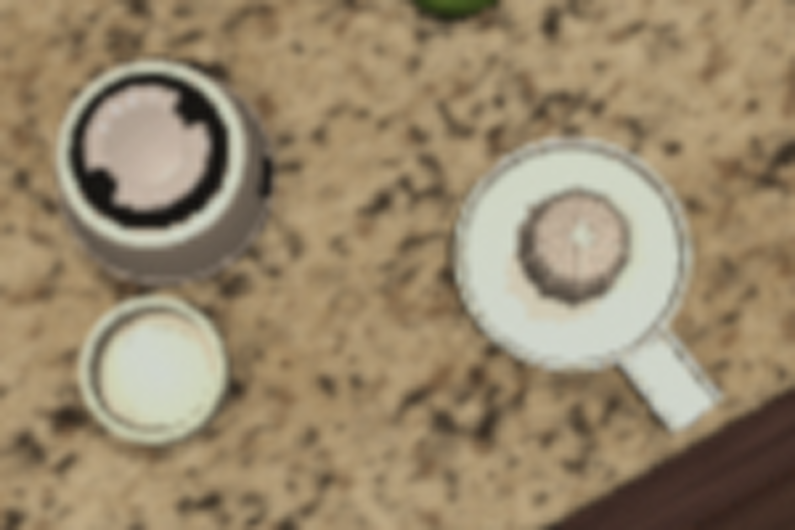

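View pics/sidez.png

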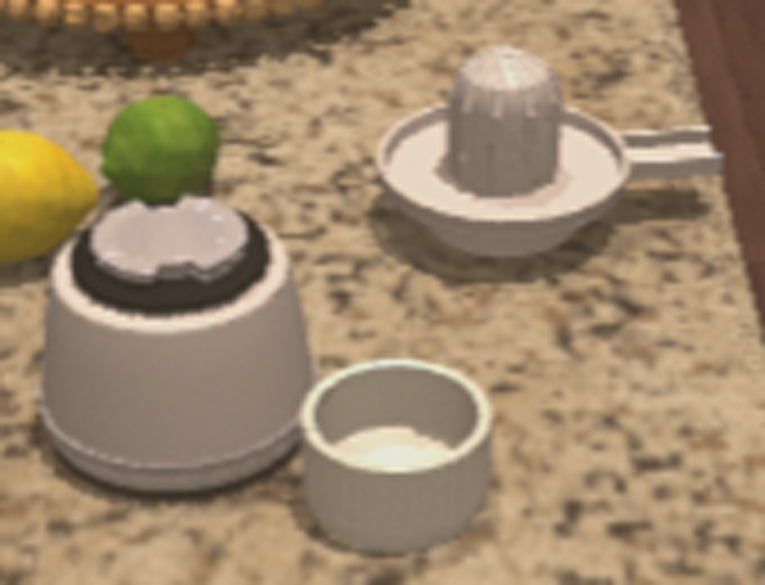

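```bash
cat > h.py <<'E'
import cv2,numpy as np
from rig import *
def ray(n,uv,z):
    c=calibration(n);p=cv2.undistortPoints(np.array(uv,float).reshape(-1,1,2),c["mtx"],c["distortion"]).reshape(-1,2)
    W=c["world_to_cam"];R=W[:3,:3];o=-R.T@W[:3,3]
    d=np.c_[p,np.ones(len(p))]@R
    return o+d*((z-o[2])/d[:,2])[:,None]
def proj(n,P):
    c=calibration(n);W=c["world_to_cam"]
    return cv2.projectPoints(np.array(P,float).reshape(-1,1,3),cv2.Rodrigues(W[:3,:3])[0],W[:3,3],c["mtx"],c["distortion"])[0].reshape(-1,2)
def circ(P):
    A=np.c_[2*P[:,:2],np.ones(len(P))];s=np.linalg.lstsq(A,(P[:,:2]**2).sum(1),rcond=None)[0]
    r=np.sqrt(s[2]+s[0]**2+s[1]**2);return s[:2],r
def rob(P):
    for _ in range(6):
        c,r=circ(P);d=abs(np.hypot(*(P[:,:2]-c).T)-r);P=P[d<max(2*np.median(d),.0008)]
    return c,r,len(P)
E
python3 - <<'E'
from h import *
im=cv2.imread("pics/top0.png");hsv=cv2.cvtColor(im,cv2.COLOR_BGR2HSV)
S=4
big=cv2.resize(im,None,fx=S,fy=S,interpolation=cv2.INTER_CUBIC)
h=cv2.cvtColor(big,cv2.COLOR_BGR2HSV)
def px(c): return (c.reshape(-1,2)+.5)/S-.5
def comp(m,uv):
    l=cv2.connectedComponents(m.astype(np.uint8))[1]; k=l[int(uv[1]*S),int(uv[0]*S)]
    mm=(l==k).astype(np.uint8); print("lab",k,mm.sum()/S/S)
    return mm
# seal dark ring
dark=h[...,2]<70
m=comp(dark,(294,171) if 0 else (255+193/5.3,145+107/5.3))
hull=cv2.convexHull(max(cv2.findContours(m,0,cv2.CHAIN_APPROX_NONE)[0],key=cv2.contourArea))
c=max(cv2.findContours(m,0,cv2.CHAIN_APPROX_NONE)[0],key=cv2.contourArea)
P=ray("top",px(c),.076);print("seal",rob(P))
cj=rob(P)[0]
# flange pink/bright inside: dark pixels within radius<27 at plane .083
yy,xx=np.nonzero(m);Q=ray("top",(np.c_[xx,yy]+.5)/S-.5,.081)[:,:2]-cj
rr=np.hypot(*Q.T);a=np.degrees(np.arctan2(Q[:,1],Q[:,0]))
sel=(rr<25.5e-3)&(rr>19e-3)
print(np.histogram(a[sel],bins=np.arange(-180,181,10)))
white=(h[...,1]<60)&(h[...,2]>120)
cv2.imwrite("pics/w.png",cv2.resize((white*255).astype(np.uint8)[580:980,1020:1620],(800,533)))
for nm,uv,z in(("ram",(284,215),.038),("dish",(350,193),.031),("jtop",(267,175),.07)):
    m=comp(white,uv)
    c=max(cv2.findContours(m,0,cv2.CHAIN_APPROX_NONE)[0],key=cv2.contourArea)
    P=ray("top",px(c),z); ce,r,n=rob(P); print(nm,ce,r,n,len(P))
    if nm=="dish":
        d=P[:,:2]-ce; k=np.hypot(*d.T); Z=d[k>.07]; print("spout",Z.mean(0),np.degrees(np.arctan2(*Z.mean(0)[::-1])),k.max())
E
```

```text
lab 345 214.875
seal (array([0.49882395, 0.32370807]), np.float64(0.03433416868466239), 325)
(array([ 0,  0,  0,  0,  0,  0,  0,  0,  0,  0,  0,  0, 42, 49, 27,  0,  0,
        0,  0,  0,  0,  0,  0,  0,  0,  0,  0,  0,  0, 18, 49, 48,  9,  0,
        0,  0]), array([-180, -170, -160, -150, -140, -130, -120, -110, -100,  -90,  -80,
        -70,  -60,  -50,  -40,  -30,  -20,  -10,    0,   10,   20,   30,
         40,   50,   60,   70,   80,   90,  100,  110,  120,  130,  140,
        150,  160,  170,  180]))
lab 230 602.625
ram [0.40450371 0.32441593] 0.033995213811686034 315 322
lab 215 1725.4375
dish [0.46081211 0.13145183] 0.055644389713498874 213 626
spout [-0.06868738 -0.05218863] -142.77244941949883 0.09564979395806285
lab 204 341.0
jtop [0.49830697 0.32333776] 0.04372106548285348 393 417
```

View pics/w.png

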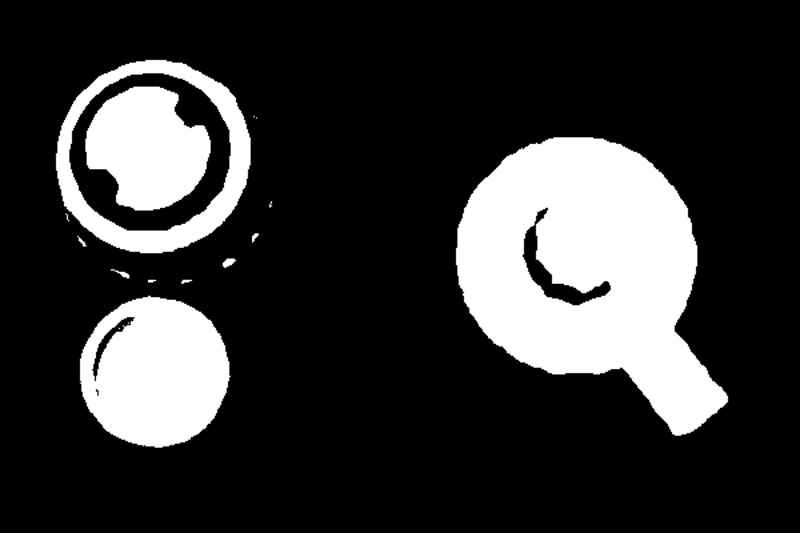

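Call:
drive_tool(targets=[0,0,0,34,-40,0,1,0,0,0,34,-40,0,1,0,0,0,34,-40,0,1,0,0,0,34,-40,0,1,0,0,0,34,-40,0,1,0,0,0,34,-40,0,1,0,0,0,34,-40,0,1,0,0,0,34,-40,0,1,0,0,0,34,-40,0,1,0,0,0,34,-40,0,1,0,0,0,34,-40,0,1,0,0,0,34,-40,0,1], grip_force=40)

```text
clock: 1.6
position: [0.418, 0.0318, 0.2312]
ee_rot: [0.0, 0.989, 0.15, 0.0]
contact_force: [0.7, -1.2, 0.6]
width: 0.085
```

Call:
drive_tool(targets=[0,0,-10,0,0,0,1,0,0,-10,0,0,0,1,0,0,-10,0,0,0,1,0,0,-10,0,0,0,1,0,0,-10,0,0,0,1,0,0,-10,0,0,0,1,0,0,-10,0,0,0,1,0,0,-10,0,0,0,1,0,0,-10,0,0,0,1,0,0,0,0,0,0,1])

```text
clock: 2.85
position: [0.4175, 0.0301, 0.231]
ee_rot: [-0.0, 0.594, 0.804, -0.0]
contact_force: [-0.6, 0.0, -0.9]
width: 0.0851
```

```bash
cat >> h.py <<'E'
from scipy.spatial.transform import Rotation as Ro
def tool(target=None):
    s=get_state();q=s["ee_rot"];R=Ro.from_quat([q[1],q[2],q[3],q[0]]).as_matrix();p=s["position"]
    print("t",round(s["clock"],2),"p",p.round(4),"yawx",round(np.degrees(np.arctan2(R[1,0],R[0,0])),2),"z",R[:,2].round(3),"F",s["contact_force"].round(2),"M",s["moment"].round(3),"w",round(s["width"],4),"q",s["qpos"].round(2))
    if target is not None: print("d mm",(R.T@(np.array(target)-p)*1000).round(1))
    return s,R
E
python3 -c "
from h import *
tool([.4608,.1315,.035])"
```

```text
t 2.85 p [0.4175 0.0301 0.231 ] yawx 107.12 z [-0.001 -0.    -1.   ] F [-0.6   0.01 -0.86] M [ 0.04  -0.009 -0.039] w 0.0851 q [-0.09  0.04  1.8  -0.    1.3  -0.39]
d mm [ 84.1  71.4 195.9]
```

Call:
drive_tool(targets=[0,0,0,28,24,0,1,0,0,0,28,24,0,1,0,0,0,28,23.5,0,1,0,0,0,0,0,40,1,0,0,0,0,0,40,1,0,0,0,0,0,30,1,0,0,0,0,0,0,1])

```text
clock: 3.72
position: [0.4591, 0.1313, 0.1192]
ee_rot: [-0.002, 0.594, 0.804, -0.002]
contact_force: [0.0, 0.2, 0.7]
width: 0.0856
```

```bash
python3 -c "
from h import *
s,R=tool([.4608,.1315,.036])
im=get_image('side');cv2.imwrite('pics/s1.png',cv2.resize(im[100:300,210:450,::-1],None,fx=3,fy=3,interpolation=2))
im=get_image('top');cv2.imwrite('pics/t1.png',cv2.resize(im[110:270,240:440,::-1],None,fx=3.5,fy=3.5,interpolation=2))
"
```

```text
t 3.73 p [0.4591 0.1313 0.1192] yawx 107.11 z [-0.006 -0.001 -1.   ] F [0.05 0.16 0.71] M [0.031 0.048 0.008] w 0.0856 q [ 0.13  0.23  1.88 -0.    1.04 -0.17]
d mm [-0.4  2.2 83.2]
```

View pics/s1.png

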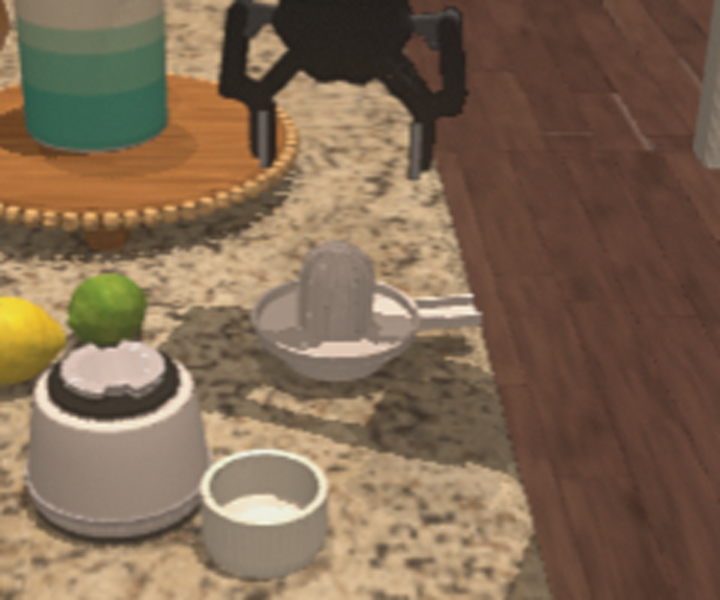

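The fingers (pads at 265 and 417) straddle the reamer (338) in the side view. Lowering and gripping.

Call:
drive_tool(targets=[0,0,0,0,1,30,1,0,0,0,0,0,30,1,0,0,0,0,0,20,1,0,0,0,0,0,0,1,0,0,0,0,0,0,1])

```text
clock: 4.45
position: [0.4637, 0.132, 0.0428]
ee_rot: [0.001, 0.593, 0.805, 0.001]
contact_force: [-0.2, -0.7, 1.1]
width: 0.0852
```

```bash
python3 -c "
from h import *
s,R=tool([.4608,.1315,.036])"
```

```text
t 4.45 p [0.4637 0.132  0.0428] yawx 107.21 z [ 0.003  0.    -1.   ] F [-0.15 -0.67  1.09] M [ 0.083 -0.014 -0.011] w 0.0852 q [ 0.13  0.33  1.97 -0.    0.84 -0.17]
d mm [ 0.4 -3.   6.8]
```

Call:
drive_tool(targets=[0,0,0,0,-2,6,1,0,0,0,0,0,0,1,0,0,0,0,0,0,1,0,0,0,0,0,0,1])

```text
clock: 4.95
position: [0.4604, 0.1312, 0.0354]
ee_rot: [0.0, 0.593, 0.805, 0.0]
contact_force: [-0.7, -0.2, -0.0]
width: 0.0857
```

```bash
python3 -c "
from h import *
s,R=tool([.4608,.1315,.036])"
```

```text
t 4.95 p [0.4604 0.1312 0.0354] yawx 107.24 z [ 0. -0. -1.] F [-0.65 -0.22 -0.04] M [ 0.002  0.034 -0.033] w 0.0857 q [ 0.13  0.34  1.99 -0.    0.82 -0.17]
d mm [ 0.1  0.4 -0.6]
```

Well centred. Close the grip.

Call:
drive_tool(targets=[0,0,0,0,0,0,0,0,0,0,0,0,0,0,0,0,0,0,0,0,0,0,0,0,0,0,0,0,0,0,0,0,0,0,0,0,0,0,0,0,0,0], grip_force=42)

```text
clock: 5.7
position: [0.4605, 0.1312, 0.0355]
ee_rot: [0.0, 0.593, 0.805, 0.0]
contact_force: [-0.8, -0.2, 5.9]
width: 0.049
```

```bash
python3 -c "
from h import *
s,R=tool([.4608,.1315,.036])"
```

```text
t 5.7 p [0.4605 0.1312 0.0355] yawx 107.23 z [ 0. -0. -1.] F [-0.76 -0.23  5.89] M [-0.03   0.196  0.054] w 0.049 q [ 0.13  0.33  1.99 -0.    0.82 -0.17]
d mm [ 0.2  0.4 -0.5]
```

Call:
drive_tool(targets=[0,0,0,0,0,-10,0,0,0,0,0,0,-30,0,0,0,0,0,0,-30,0,0,0,0,0,0,-30,0,0,0,0,0,0,-20,0,0,0,0,0,0,0,0,0,0,0,0,0,0,0,0,0,0,0,0,0,0])

```text
clock: 6.7
position: [0.4594, 0.1311, 0.1541]
ee_rot: [-0.001, 0.593, 0.805, -0.001]
contact_force: [0.4, 0.8, -2.2]
width: 0.0489
```

```bash
python3 -c "
from h import *
s,R=tool([.4985,.3235,.155])
im=get_image('side');cv2.imwrite('pics/s2.png',cv2.resize(im[100:300,210:450,::-1],None,fx=3,fy=3,interpolation=2))
im=get_image('top');cv2.imwrite('pics/t2.png',cv2.resize(im[110:270,240:440,::-1],None,fx=3.5,fy=3.5,interpolation=2))
"
```

```text
t 6.7 p [0.4594 0.1311 0.1541] yawx 107.23 z [-0.003 -0.    -1.   ] F [ 0.43  0.8  -2.24] M [-0.006 -0.005  0.055] w 0.0489 q [ 0.13  0.19  1.83 -0.    1.13 -0.17]
d mm [172.2  94.4  -1.1]
```

View pics/s2.png

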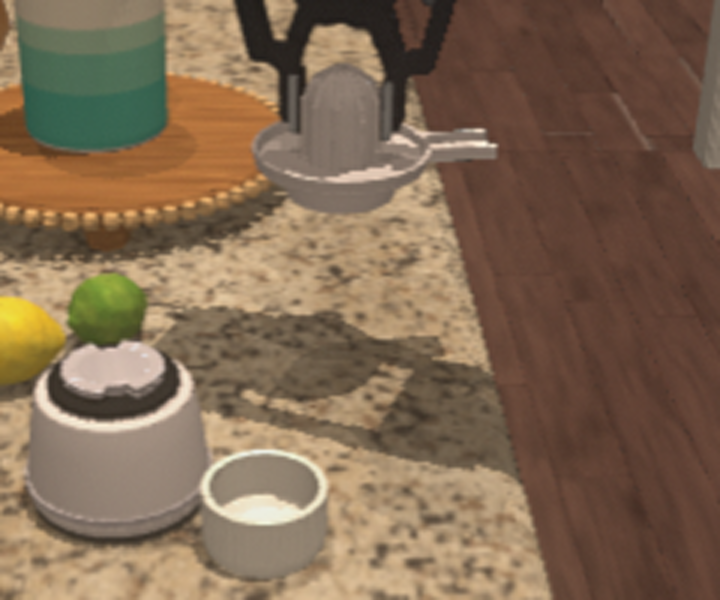

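View pics/t2.png

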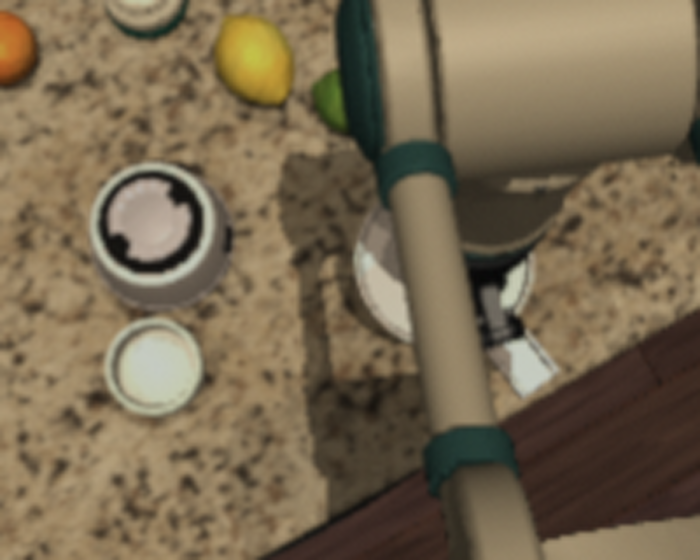

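Call:
drive_tool(targets=[0,0,0,34.5,19,0,0,0,0,0,34.5,19,0,0,0,0,0,34.5,19,0,0,0,0,0,34.5,19,0,0,0,0,0,34.2,18.4,0,0,0,0,-7,0,0,0,0,0,0,-7,0,0,0,0,0,0,-6,0,0,0,0,0,0,0,0,0,0,0,0,0,0,0,0,0,0,0,0,0,0,0,0,0])

```text
clock: 8.18
position: [0.4994, 0.3236, 0.1551]
ee_rot: [-0.0, 0.445, 0.896, -0.0]
contact_force: [0.5, 0.7, -1.9]
width: 0.0489
```

```bash
python3 -c "
from h import *
s,R=tool([.4985,.3235,.1165])
im=get_image('side');cv2.imwrite('pics/s3f.png',im[:,:,::-1]);cv2.imwrite('pics/s3.png',cv2.resize(im[120:320,150:390,::-1],None,fx=3,fy=3,interpolation=2))
im=get_image('top');cv2.imwrite('pics/t3f.png',im[:,:,::-1]);cv2.imwrite('pics/t3.png',cv2.resize(im[110:270,220:420,::-1],None,fx=3.5,fy=3.5,interpolation=2))
"
```

```text
t 8.18 p [0.4994 0.3236 0.1551] yawx 127.18 z [-0. -0. -1.] F [ 0.47  0.71 -1.91] M [ 0.006 -0.046 -0.048] w 0.0489 q [ 0.46  0.36  1.58 -0.    1.2  -0.19]
d mm [ 0.5 -0.7 38.6]
```

View pics/s3.png

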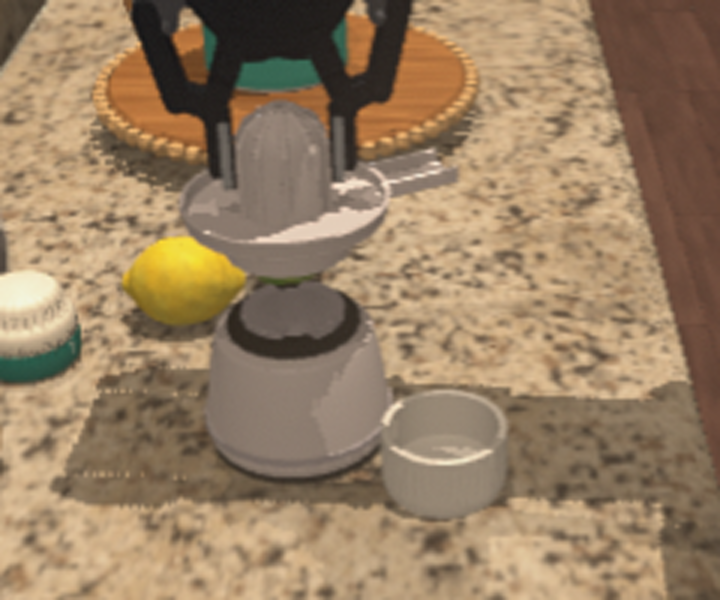

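View pics/t3.png

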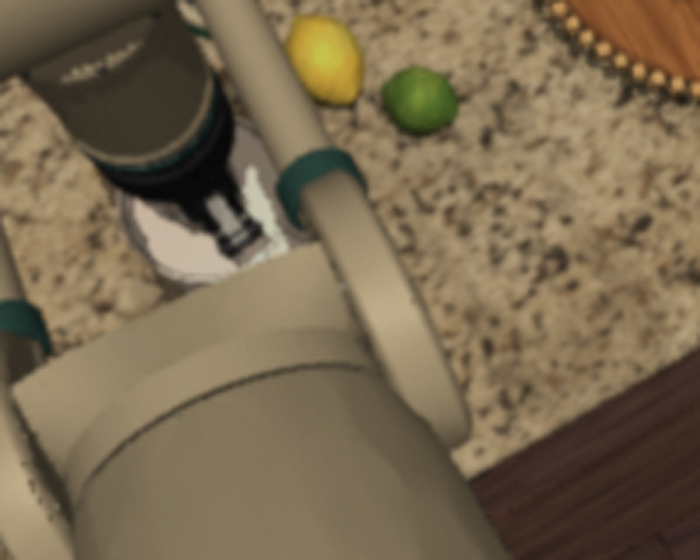

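```bash
python3 -c "
from h import *
J=[.4985,.3235]
p=[.4994,.3236]
u=lambda P:((proj('side',P)-[150,120])*3+1).round(1)
print('seal pred',u([J+[.076],J+[0.0]]))
z0=.155-.0355
an=np.arange(0,360,3)*np.pi/180
for nm,c,r,z in(('seal',J,.036,.076),('jtop',J,.043,.07),('foot',J,.052,0.),('dish',p,.055,z0+.031),('barrel',p,.025,z0+.06),('skirt',p,.034,z0)):
    q=u(np.c_[c[0]+r*np.cos(an),c[1]+r*np.sin(an),0*an+z]);print(nm,q.min(0),q.max(0))
print('tip',u([p+[z0+.082]]))
im=cv2.imread('pics/side0.png')
R=[.4045,.3244]
for c,r,z in((J,.036,.076),(J,.043,.07),(J,.052,0),(R,.034,.038),(R,.034,0),([.4608,.1315],.055,.031),([.4608,.1315],.034,.0)):
    q=proj('side',np.c_[c[0]+r*np.cos(an),c[1]+r*np.sin(an),0*an+z])
    cv2.polylines(im,[np.round(q*16).astype(np.int32)],True,(0,0,255),1,cv2.LINE_AA,4)
cv2.imwrite('pics/ov.png',cv2.resize(im[170:300,210:380],None,fx=4.5,fy=4.5,interpolation=2))
"
```

```text
seal pred [[291.6 316.3]
 [299.  429.8]]
seal [224.6 282.7] [358.  352.8]
jtop [212.4 285.5] [371.2 369.8]
foot [206.4 378.2] [390.5 487.3]
dish [174.6 148.6] [388.2 245.6]
barrel [229.4 123.1] [328.2 164.9]
skirt [220.6 216. ] [350.  278.7]
tip [[276.4 103.7]]
```

View pics/ov.png

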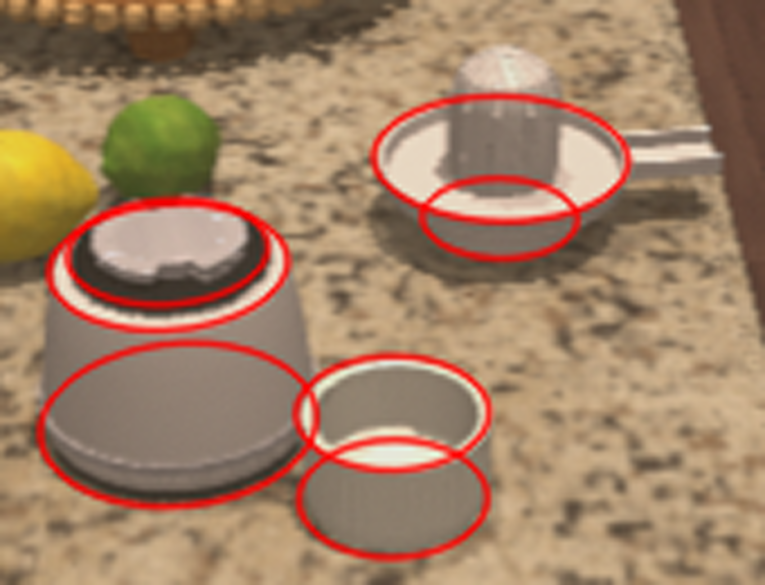

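Projected outlines show both cameras agree to about 1 px, and the held collector has the same offset as the neck, so they are aligned. Lowering.

Call:
drive_tool(targets=[0,0,0,0.5,-0.7,15,0,0,0,0,0,0,15,0,0,0,0,0,0,4,0,0,0,0,0,0,0,0,0,0,0,0,0,0,0,0,0,0,0,0,0,0])

```text
clock: 9.02
position: [0.4989, 0.3238, 0.1217]
ee_rot: [0.0, 0.444, 0.896, 0.0]
contact_force: [-0.1, 0.6, -2.5]
width: 0.0487
```

```bash
python3 -c "
from h import *
s,R=tool([.4985,.3235,.1165])"
```

```text
t 9.03 p [0.4989 0.3238 0.1217] yawx 127.23 z [ 0.001  0.    -1.   ] F [-0.05  0.61 -2.48] M [-0.087  0.047  0.042] w 0.0487 q [ 0.46  0.38  1.63 -0.    1.13 -0.19]
d mm [ 0.  -0.5  5.2]
```

Call:
drive_tool(targets=[0,0,0,0,0,2,0,0,0,0,0,0,1.5,0,0,0,0,0,0,0,0])

```text
clock: 9.4
position: [0.4984, 0.3235, 0.1176]
ee_rot: [-0.0, 0.444, 0.896, -0.0]
contact_force: [-0.5, 0.0, -2.3]
width: 0.049
```

Call:
drive_tool(targets=[0,0,0,0,0,1,0,0,0,0,0,0,0,0])

```text
clock: 9.65
position: [0.4986, 0.3236, 0.1167]
ee_rot: [0.0, 0.444, 0.896, -0.0]
contact_force: [0.3, 0.2, -2.1]
width: 0.0486
```

Call:
drive_tool(targets=[0,0,0,0,0,1,0,0,0,0,0,0,0,0])

```text
clock: 9.9
position: [0.4986, 0.3237, 0.1165]
ee_rot: [0.0, 0.444, 0.896, 0.0]
contact_force: [-1.7, 0.1, 4.6]
width: 0.0486
```

Contact at TCP 0.1165, i.e. the underside at 81 mm with the lugs resting on the flange. Turning clockwise under light pressure.

Call:
drive_tool(targets=[0,0,3,0,0,0,0,0,0,3,0,0,0,0,0,0,0,0,0,0,0])

```text
clock: 10.28
position: [0.4992, 0.3239, 0.1164]
ee_rot: [0.001, 0.49, 0.871, 0.001]
contact_force: [-0.9, 0.2, 3.2]
width: 0.0488
```

Call:
drive_tool(targets=[0,0,3,0,0,0,0,0,0,0,0,0,0,0])

```text
clock: 10.52
position: [0.4992, 0.324, 0.1161]
ee_rot: [0.0, 0.513, 0.859, 0.001]
contact_force: [1.6, 0.4, 3.4]
width: 0.049
```

Call:
drive_tool(targets=[0,0,3,0,0,0,0,0,0,0,0,0,0,0])

```text
clock: 10.78
position: [0.4982, 0.3235, 0.1151]
ee_rot: [-0.0, 0.535, 0.845, -0.0]
contact_force: [0.1, -0.5, -2.2]
width: 0.0485
```

Force fell to the weight alone, so the lugs have reached the notches. Turning slightly more, then lowering.

Call:
drive_tool(targets=[0,0,1.5,0,0,1,0,0,0,0,0,0,0,0])

```text
clock: 11.02
position: [0.4981, 0.3233, 0.1141]
ee_rot: [-0.0, 0.546, 0.837, -0.001]
contact_force: [-0.2, 0.5, -2.1]
width: 0.0489
```

Call:
drive_tool(targets=[0,0,0.5,0,0,1,0,0,0,0,0,0,0,0])

```text
clock: 11.28
position: [0.4984, 0.3235, 0.1136]
ee_rot: [-0.0, 0.55, 0.835, -0.0]
contact_force: [0.8, 0.3, -1.9]
width: 0.0485
```

Call:
drive_tool(targets=[0,0,0,0,0,1,0,0,0,0,0,0,0,0])

```text
clock: 11.52
position: [0.4985, 0.3236, 0.1127]
ee_rot: [-0.0, 0.55, 0.835, -0.0]
contact_force: [-0.6, 0.4, -1.4]
width: 0.0487
```

```bash
python3 -c "
from h import *
s,R=tool([.4985,.3235,.106])"
```

```text
t 11.53 p [0.4985 0.3236 0.1127] yawx 113.24 z [-0. -0. -1.] F [-0.6   0.42 -1.37] M [-0.003 -0.033  0.017] w 0.0487 q [ 0.46  0.39  1.64 -0.    1.11  0.05]
d mm [-0.1 -0.   6.7]
```

Call:
drive_tool(targets=[0,0,0,0,0,1,0,0,0,0,0,0,1,0,0,0,0,0,0,0,0])

```text
clock: 11.9
position: [0.4986, 0.3237, 0.111]
ee_rot: [0.0, 0.55, 0.835, 0.0]
contact_force: [0.2, 0.9, 0.7]
width: 0.0489
```

Call:
drive_tool(targets=[0,0,0,0,0,1,0,0,0,0,0,0,1,0,0,0,0,0,0,0,0])

```text
clock: 12.28
position: [0.4986, 0.3237, 0.109]
ee_rot: [0.0, 0.55, 0.835, 0.0]
contact_force: [-1.7, 0.7, 2.5]
width: 0.0486
```

Call:
drive_tool(targets=[0,0,0,0,0,1,0,0,0,0,0,0,1,0,0,0,0,0,0,0,0])

```text
clock: 12.65
position: [0.4987, 0.3237, 0.107]
ee_rot: [0.0, 0.55, 0.835, 0.0]
contact_force: [-0.9, -1.2, 3.6]
width: 0.0489
```

```bash
python3 -c "
from h import *
s,R=tool([.4985,.3235,.106])"
```

```text
t 12.65 p [0.4987 0.3237 0.107 ] yawx 113.23 z [ 0.  0. -1.] F [-0.95 -1.16  3.6 ] M [-0.141  0.29   0.006] w 0.0489 q [ 0.46  0.4   1.65 -0.    1.1   0.05]
d mm [-0.1 -0.2  1. ]
```

Call:
drive_tool(targets=[0,0,0,0,0,1,0,0,0,0,0,0,0,0])

```text
clock: 12.9
position: [0.4987, 0.3237, 0.106]
ee_rot: [0.0, 0.55, 0.835, 0.0]
contact_force: [-2.3, -1.7, 6.6]
width: 0.0488
```

Call:
drive_tool(targets=[0,0,4,0,0,0,0,0,0,4,0,0,0,0,0,0,0,0,0,0,0])

```text
clock: 13.28
position: [0.4992, 0.3239, 0.1061]
ee_rot: [0.0, 0.607, 0.794, 0.001]
contact_force: [-0.3, -0.5, 4.9]
width: 0.0488
```

```bash
python3 -c "
from h import *
s,R=tool([.4985,.3235,.106])"
```

```text
t 13.28 p [0.4992 0.3239 0.1061] yawx 105.2 z [ 0.001  0.001 -1.   ] F [-0.32 -0.48  4.89] M [-0.089  0.144 -0.102] w 0.0488 q [ 0.46  0.4   1.65 -0.    1.09  0.19]
d mm [-0.2 -0.8  0.1]
```

Call:
drive_tool(targets=[0,0,4,0,0,0,0,0,0,4,0,0,0,0,0,0,4,0,0,0,0,0,0,4,0,0,0,0,0,0,0,0,0,0,0])

```text
clock: 13.9
position: [0.4994, 0.324, 0.1062]
ee_rot: [0.0, 0.712, 0.702, 0.001]
contact_force: [-0.0, -1.2, 4.6]
width: 0.0489
```

Call:
drive_tool(targets=[0,0,4,0,0,0,0,0,0,4,0,0,0,0,0,0,4,0,0,0,0,0,0,4,0,0,0,0,0,0,0,0,0,0,0,0,0,0,0,0,0,0])

```text
clock: 14.65
position: [0.4994, 0.324, 0.1062]
ee_rot: [0.0, 0.803, 0.596, 0.001]
contact_force: [-0.8, -0.7, 4.6]
width: 0.049
```

```bash
python3 -c "
from h import *
s,R=tool([.4985,.3235,.106])
im=get_image('side');cv2.imwrite('pics/s4f.png',im[:,:,::-1]);cv2.imwrite('pics/s4.png',cv2.resize(im[150:310,190:350,::-1],None,fx=3.7,fy=3.7,interpolation=2))
im=get_image('top');cv2.imwrite('pics/t4f.png',im[:,:,::-1]);cv2.imwrite('pics/t4.png',cv2.resize(im[130:250,220:350,::-1],None,fx=4,fy=4,interpolation=2))
"
```

```text
t 14.65 p [0.4994 0.324  0.1062] yawx 73.22 z [ 0.002  0.001 -1.   ] F [-0.78 -0.7   4.63] M [-0.049  0.12  -0.142] w 0.049 q [ 0.46  0.4   1.65 -0.    1.09  0.75]
d mm [-0.8 -0.7  0.2]
```

View pics/s4.png

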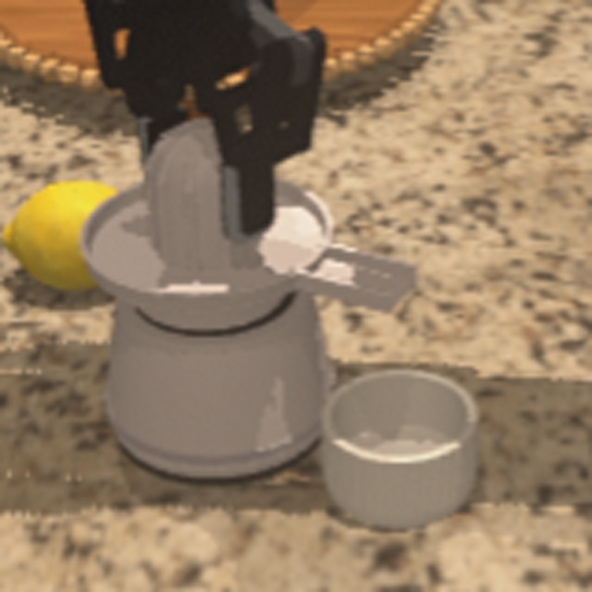

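View pics/t4.png

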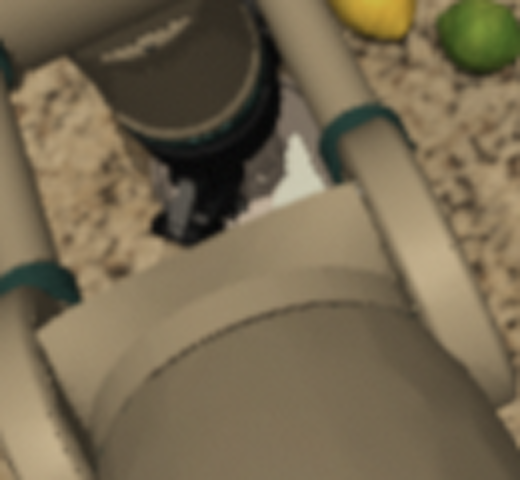

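```bash
python3 -c "
from h import *
J=np.array([.4987,.3237]);off=(proj('side',[[.4985,.3235,.076]])*0+[1.1,0])
for a in(-140,-150,-160,-170,-176.8,-180.5):
    t=np.radians(a);d=np.array([np.cos(t),np.sin(t)]);n=np.array([-d[1],d[0]])
    P=[np.r_[J+.095*d+k*.014*n,z] for z in (.095,.102) for k in(-1,0,1)]
    print(a,((proj('side',P)+off-[190,150])*3.7+1.3).round(0).tolist())
"
```

```text
-140 [[433.0, 237.0], [427.0, 222.0], [421.0, 206.0], [433.0, 224.0], [427.0, 208.0], [421.0, 193.0]]
-150 [[431.0, 257.0], [431.0, 241.0], [430.0, 224.0], [431.0, 243.0], [431.0, 227.0], [430.0, 211.0]]
-160 [[423.0, 277.0], [428.0, 260.0], [433.0, 244.0], [423.0, 263.0], [428.0, 246.0], [433.0, 230.0]]
-170 [[407.0, 297.0], [419.0, 280.0], [429.0, 264.0], [407.0, 282.0], [419.0, 266.0], [429.0, 250.0]]
-176.8 [[393.0, 310.0], [408.0, 293.0], [423.0, 277.0], [393.0, 295.0], [408.0, 279.0], [423.0, 263.0]]
-180.5 [[384.0, 316.0], [401.0, 300.0], [418.0, 285.0], [384.0, 302.0], [401.0, 286.0], [418.0, 270.0]]
```

Call:
drive_tool(targets=[0,0,3.5,0,0,0,0,0,0,0,0,0,0,0,0,0,0,0,0,-0.6,0,0,0,0,0,0,0,0])

```text
clock: 15.25
position: [0.4994, 0.324, 0.1067]
ee_rot: [0.0, 0.821, 0.572, 0.001]
contact_force: [0.6, 0.3, 5.6]
width: 0.0492
```

Call:
drive_tool(targets=[0,0,0,0,0,0,1,0,0,0,0,0,0,1,0,0,0,0,0,0,1,0,0,0,0,0,0,1,0,0,0,0,0,0,1])

```text
clock: 15.88
position: [0.4985, 0.3236, 0.1062]
ee_rot: [0.0, 0.82, 0.572, -0.0]
contact_force: [0.5, 0.7, -0.8]
width: 0.0856
```

```bash
python3 -c "
from h import *
s,R=tool([.4985,.3235,.106])"
```

```text
t 15.88 p [0.4985 0.3236 0.1062] yawx 69.74 z [-0. -0. -1.] F [ 0.45  0.68 -0.76] M [-0.021  0.009  0.008] w 0.0856 q [ 0.46  0.4   1.65 -0.    1.09  0.81]
d mm [-0.1  0.1  0.2]
```

Call:
drive_tool(targets=[0,0,0,0,0,-20,1,0,0,0,0,0,-40,1,0,0,0,0,0,-50,1,0,0,0,0,0,-20,1,0,0,0,-50,0,0,1,0,0,0,-60,0,0,1,0,0,0,-60,0,0,1,0,0,0,-60,0,0,1,0,0,0,-50,0,0,1,0,0,0,0,0,0,1])

```text
clock: 17.12
position: [0.4002, 0.0586, 0.2366]
ee_rot: [0.0, 0.822, 0.57, -0.0]
contact_force: [0.6, -0.3, 0.3]
width: 0.0854
```

```bash
python3 -c "
from h import *
s,R=tool()
im=get_image('side');cv2.imwrite('pics/s5f.png',im[:,:,::-1]);cv2.imwrite('pics/s5.png',cv2.resize(im[150:310,190:350,::-1],None,fx=3.7,fy=3.7,interpolation=2))
im=get_image('top');cv2.imwrite('pics/t5f.png',im[:,:,::-1]);cv2.imwrite('pics/t5.png',cv2.resize(im[130:250,220:350,::-1],None,fx=4,fy=4,interpolation=2))
"
```

```text
t 17.12 p [0.4002 0.0586 0.2366] yawx 69.45 z [ 0.    -0.001 -1.   ] F [ 0.57 -0.26  0.34] M [-0.033 -0.055 -0.04 ] w 0.0854 q [-0.03  0.01  1.82 -0.    1.31  0.33]
```

View pics/s5.png

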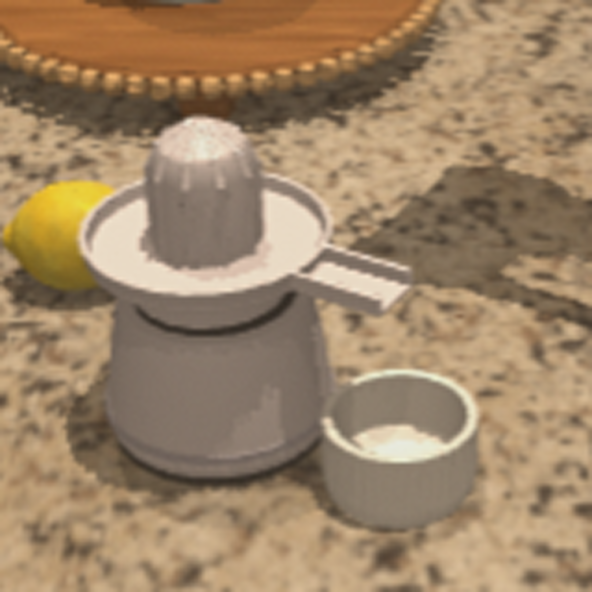

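View pics/t5.png

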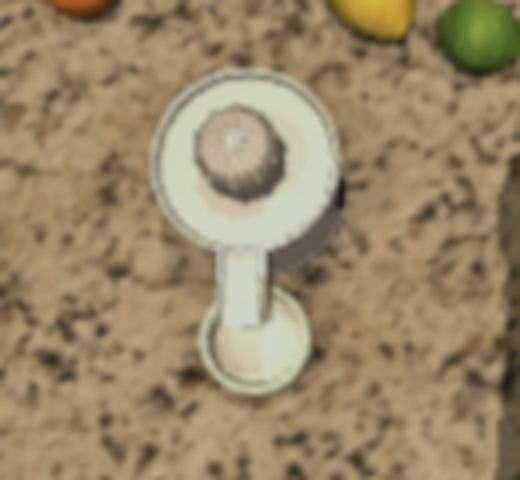

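```bash
python3 -c "
from h import *
f=lambda x,y:[(x+.5)/4-.5+220,(y+.5)/4-.5+130]
tip=ray('top',[f(243,327)],.095)[0];d=ray('top',[f(247,160)],.102)[0]
print('tip',tip,'dish',d,np.degrees(np.arctan2(*(tip-d)[1::-1])))
im=cv2.imread('pics/t5f.png');S=4
h=cv2.cvtColor(cv2.resize(im,None,fx=S,fy=S,interpolation=2),cv2.COLOR_BGR2HSV)
m=((h[...,1]<60)&(h[...,2]>120)).astype(np.uint8)
l=cv2.connectedComponents(m)[1];k=l[int((130+200/4)*S),int((220+170/4)*S)]
c=max(cv2.findContours((l==k).astype(np.uint8),0,cv2.CHAIN_APPROX_NONE)[0],key=cv2.contourArea).reshape(-1,2)
px=(c+.5)/S-.5
up=px[px[:,1]<191]; print('dish fit',rob(ray('top',up,.102)))
lo=px[px[:,1]>214]; print('ram fit',rob(ray('top',lo,.038)))
"
```

```text
tip [0.40541211 0.32334123 0.095     ] dish [0.50115166 0.32300037 0.102     ] 179.7960107355477
dish fit (array([0.50116889, 0.32439077]), np.float64(0.054913714838064454), 406)
ram fit (array([0.40441068, 0.32427831]), np.float64(0.033940906269116035), 161)
```

```bash
python3 -c "
from h import *
im=cv2.imread('pics/s5f.png');it=cv2.imread('pics/t5f.png')
J=[.4987,.3237];an=np.arange(0,360,3)*np.pi/180
for z0,col in((.071,(0,0,255)),(.081,(255,0,0))):
  for r,dz in((.055,.031),(.034,0)):
    for n,I in(('side',im),('top',it)):
      q=proj(n,np.c_[J[0]+r*np.cos(an),J[1]+r*np.sin(an),0*an+z0+dz])+([1.1,0.8] if n=='side' else [0,0])
      if r>.05 or n=='side': cv2.polylines(I,[np.round(q*16).astype(np.int32)],True,col,1,cv2.LINE_AA,4)
  print(proj('side',[J+[z0+.082]])+[1.1,.8])
a=cv2.resize(im[170:270,200:320],None,fx=6,fy=6,interpolation=2);b=cv2.resize(it[130:250,220:350],None,fx=5,fy=5,interpolation=2)
cv2.imwrite('pics/o5s.png',a);cv2.imwrite('pics/o5t.png',b)
"
```

```text
[[245.07024585 183.83907921]]
[[244.70217427 178.0690721 ]]
```

View pics/o5s.png

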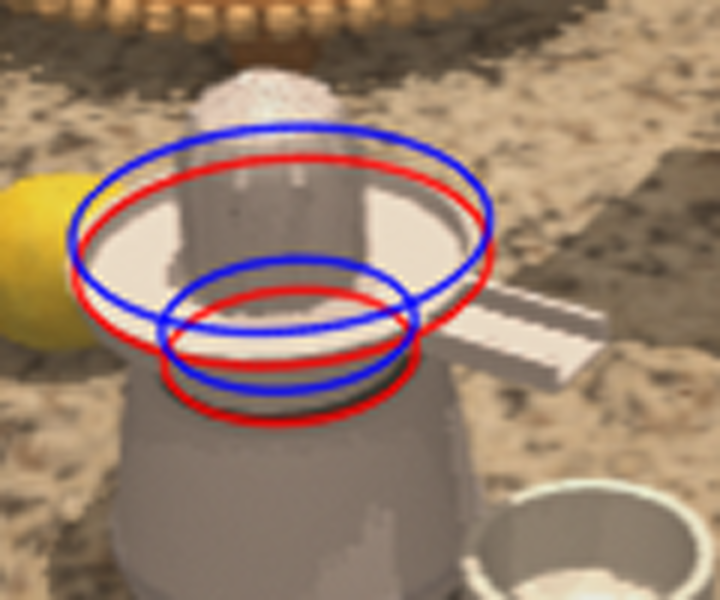

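View pics/o5t.png

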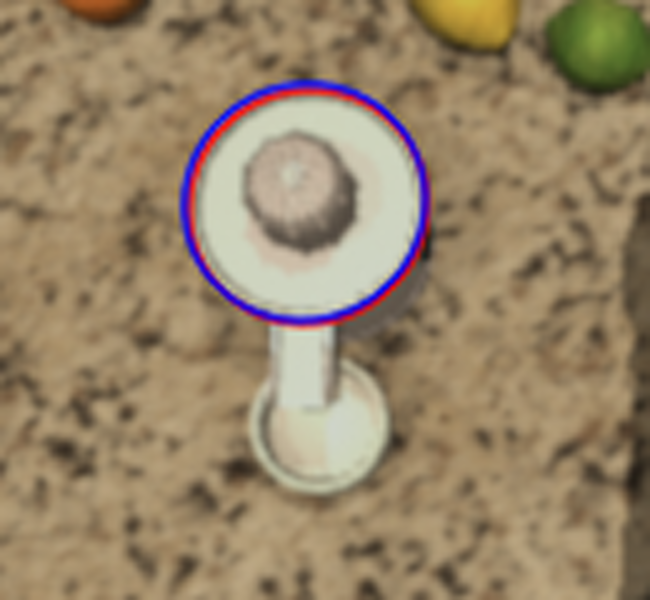

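The side view fits the outline for an underside at 71 mm, which is locked and level, and rules out 81 mm. The tip is about 1.4 mm from the ramekin's centre, and the ramekin has not moved. The arm is clear, so I'm handing in.

```bash
python3 -c "
from rig import *
print(sign_off())"
```

```text
the job is handed in; nothing more can be done
None
```

The juice collector is screwed onto the juicer's neck with its spout over the middle of the ramekin. I handed the job in at about 17 s of the 61 s allowed. `sign_off` gives no verdict, so what follows comes from my own checks.

**What I did:** I gripped the reamer at 42 N and set the collector on the neck, where it made contact with the underside at 81 mm. I turned it clockwise under about 5 to 7 N. After about 12° the force fell to the collector's weight alone and it dropped. I pressed it down to about 70.5 mm (at most about 9 N on the juicer), then screwed it about 43° further clockwise. I eased the pressure, released it and moved the arm clear.

**Last checks (one look from each camera after release):**
- **Spout:** the tip is about 1.4 mm from the ramekin's centre, against a limit of 14 mm.
- **Ramekin:** it measured within about 0.2 mm of its starting position.
- **Height and level:** in the side view the dish and skirt match the outline for a level collector with its underside at about 71 mm. I checked height and level only by this overlay, not by a separate measurement.
- **Axis, where two checks disagreed:** the circle fitted to the dish in the top view put the collector's axis 2.5 to 3 mm from the juicer's axis. The gripper position at release and the outlines in both views put it within about 1 mm. I put the difference down to camera calibration (good to about 2 mm). Both values are inside the 4 mm limit.

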